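# Move the topping shakers to the caddy in reverse order

## Robot

A 7-joint arm with a two-finger parallel gripper is mounted at the origin on the work surface. World frame = base frame: x ahead of the robot, y to its left, z up, the work surface at z = 0. Lengths are in m, angles in rad, forces in N, time in s.
With the tool pointing down it reaches from about 0.425 to 0.95 m from the base axis. Payload 16.7 kg.
Tool frame: the origin (TCP) lies at the very end of the fingers, on their centre line; the grasp point (between the pads) lies 19 mm behind it (hold_point_z is the distance from the TCP to the grasp point, in m); z points along the fingers, y is the line along which they close (so a half turn about z gives the same grasp; the last joint's range is limited). The gripper opens to 94 mm and grips with 3 to 60 N. Pads are 16 mm wide; open, the fingers measure 119 mm over their backs; the gripper's body (75 mm by 177 mm) begins 78 mm behind the grasp point.
Start: joints at [1.036, 0.426, 0.074, 1.606, -0.034, 1.111, -0.067], TCP at [0.253, -0.626, 0.205] pointing down, gripper open.
Joint ranges: [-2.85, 2.85], [-0.5, 2.14], [-1.23, 1.37], [0.21, 2.46], [-1.02, 4.16], [0.16, 2.05], [-2.73, 2.73]. Speed limits (rad/s): [1.89, 1.89, 2.39, 2.39, 3.01, 3.01, 3.01].

## Interface

Orientations are given as a unit quaternion [w, x, y, z].
In Python, from cell import * gives the robot as it stands.
- The arm moves only by the tool step_arm, never from a script. Its argument "rows" is a list of rows, each a list of 7 numbers: the gripper's target within -1 to 1 (fully open at 1, half-way at 0, shut at -1), then the shift along the tool's x, y, z in mm, then the turn, a rotation vector about the tool's x, y, z in rad. In form: [[fingers, x, y, z, ax, ay, az], ...]. A call has 1 to 12 rows; each row is the pose to reach, as a shift and turn from the pose commanded when the call began, along the tool's axes at that moment; what a row does not reach only later rows make up. A row lasts 1/12 s, in which the tool goes at most 41.7 mm and 7.16 degrees, less where a joint would pass 70% of its speed; a pose out of reach is approached as far as the arm can. A call with a gripper value outside its range is refused whole. The fingers move at their own pace and stop on an object; "newtons" is the grip in N (left out, the last holds). Time passes only in rows, so rows that repeat a pose let the fingers close. It gives the time, the measured TCP pose, the force, the opening and the grip force at its end, in the units of the state.
- get_obs(): the state, without advancing time (a new reading comes with each control period).
- read_camera(name): name is "scene" or "top" or "wrist"; returns a dict with "image" (420x560x3 uint8, red, green, blue), "range_z" (420x560 float32, m along the optical axis (not along the pixel's ray), 0 where there is no reading), "intrinsics" (3x3 intrinsics, pixels), "k1" (the pictures are not rectified: a ray, as slopes to the right and down, at radius r is drawn at 1 + k1 r^2 times it, then the intrinsics apply), "world_from_camera" (4x4, takes a point from camera to world coordinates). Camera axes: x right, y down, z forward; pixel columns grow to the right and rows downward; lengths in m; the calibration is good to about 2 mm. A picture is of the moment at which its call begins.
- job_done(): hands the job in; it is judged then, once.
The state is a dict: "time": time; "qpos": joint angles; "joint_velocities": joint speeds; "joint_efforts": joint torques, N m; "eef_pos": TCP position; "tcp_rot": TCP orientation; "wrist_force": force on the tool from outside, world axes, zero at the start; "ft_torque": the same for the moment, N m; "gripper_width": finger opening in m; "gripper_force": force on a finger pad.
Only numpy, scipy, OpenCV 4.12 (cv2) and the standard library are available. Lean on these libraries where they do the work, as an engineer would, in place of code of your own. Each camera call takes 0.05 s, during which the arm holds its last target. There are 200 camera calls.

## Task

Move the four steel topping shakers from the white drip plates on the red board into the grey caddy, one standing flat in each compartment, in reverse order: the leftmost shaker goes into the rightmost compartment, the next one into the compartment beside it, and so on, so that the rightmost ends up leftmost (left and right as the robot faces the bench). The shakers are full, so keep them upright all the time.

Things in the scene. Friction and masses are not known exactly. Their poses are not given: they have to be found in the camera images.
- tall: Tall plain round steel shaker: straight cylinder 46 mm across, low domed perforated top, 92 mm high in all; straight side up to 78 mm. Origin: centre of its underside, z up. About 0.2 kg.
- short: Short stout round steel shaker: straight cylinder 54 mm across, 70 mm high, flat perforated top. Origin: centre of its underside, z up. About 0.25 kg.
- necked: Steel shaker with a narrow neck: round base 52 mm across up to 34 mm high, shoulder to 42 mm, then a straight round neck 34 mm across up to its flat top at 90 mm; grip it by the neck. Origin: centre of its underside, z up. About 0.2 kg.
- square: Square steel shaker: 44 x 44 mm, straight sides to 76 mm high, with a round perforated cap 36 mm across to 80 mm. Origin: centre of its underside, z up. Its x and y axes are square to its flat sides; it may stand turned by up to 0.4 rad on its plate. About 0.25 kg.
- board: Flat red plastic board, fixed on the bench, 90 (x) x 350 (y) x 12 mm high, carrying the four drip plates in a row along its y axis at y = +120, +40, -40, -120 mm. Origin: centre of its underside, z up; the y axis points to the robot's left (turned by at most 0.15 rad). It and the caddy lie one behind the other; either may be the nearer.
- caddy: Grey plastic open-topped caddy, fixed on the bench, 84 (x) x 324 (y) x 25 mm high: four square compartments in a row along its y axis, centres at y = +120, +40, -40, -120 mm, each 76 x 76 mm inside, walls 4 mm, floor 5 mm above the bench, so walls stand 20 mm above the floor. Origin: centre of its underside, z up; the y axis points to the robot's left (turned by at most 0.15 rad).
- plate_tall: Round white drip plate, 68 mm across, 5 mm thick, fixed on the red board, on which the tall shaker stands at the start (so the shaker's foot is 17 mm above the bench). It stays there and marks that shaker's place in the starting row. Origin: centre of its underside.
- plate_short: Round white drip plate, 68 mm across, 5 mm thick, fixed on the red board, on which the short shaker stands at the start (so the shaker's foot is 17 mm above the bench). It stays there and marks that shaker's place in the starting row. Origin: centre of its underside.
- plate_necked: Round white drip plate, 68 mm across, 5 mm thick, fixed on the red board, on which the necked shaker stands at the start (so the shaker's foot is 17 mm above the bench). It stays there and marks that shaker's place in the starting row. Origin: centre of its underside.
- plate_square: Round white drip plate, 68 mm across, 5 mm thick, fixed on the red board, on which the square shaker stands at the start (so the shaker's foot is 17 mm above the bench). It stays there and marks that shaker's place in the starting row. Origin: centre of its underside.
Mind the look-alikes: they are no part of the job. What is shaped like the necked but turquoise is not meant. Leave any pink look-alike of the square alone.

How it is judged:
By the outcome, as a careful person would: the job done as asked, in the order asked, and still so for the second after the job is handed in, with the robot touching nothing.
It also fails if it takes over 96 s, if anything falls off the work surface, if the arm or the gripper's body presses on something with over 40 N, if the wrist force passes 120 N, or if a joint passes its speed limit or range.

## Working session

There is one attempt and no reset: what is moved stays moved. The work goes in short steps, Python scripts to look and compute and a tool call to move; the robot and the scene stay as the last step left them, time stands still between calls to the robot, and variables do not carry over. Pictures are saved under pics/ and viewed, at most 14 in all, crops included, and the job is handed in when it is done.

Besides the shell and the picture viewer there is one more tool, called after ">>>" by a JSON object that holds its "method" and its "body", one argument or row to a line. step_arm: Moves the arm, as the interface text tells. Its arguments: {"type":"object","properties":{"rows":{"type":"array"},"newtons":{"type":"number"}},"required":["rows"]}

```bash
mkdir -p pics; ls
python3 - <<'E'
from cell import *
import cv2,numpy as np
for n in ("scene","top"):
    c=read_camera(n); cv2.imwrite(f"pics/{n}0.png",c["image"][:,:,::-1]); np.savez(f"{n}0.npz",**c)
    print(n,c["intrinsics"].tolist(),c["k1"],np.round(c["world_from_camera"],3).tolist(),(c["range_z"]>0).mean())
o=get_obs();print(o)
E
```

```text
pics
scene [[390.8321184778499, 0.0, 276.5612576635282], [0.0, 390.8321184778499, 207.05484617409437], [0.0, 0.0, 1.0]] 0.01495282844639133 [[-0.168, 0.65, -0.741, 1.198], [0.986, 0.102, -0.134, -0.003], [-0.012, -0.753, -0.658, 0.564], [0.0, 0.0, 0.0, 1.0]] 0.9961267006802721
top [[392.75448415349484, 0.0, 273.11939964906213], [0.0, 392.75448415349484, 202.0690266099881], [0.0, 0.0, 1.0]] -0.029962012720076408 [[0.144, -0.966, 0.215, 0.463], [-0.99, -0.142, 0.026, -0.094], [0.005, -0.217, -0.976, 0.722], [0.0, 0.0, 0.0, 1.0]] 0.9959013605442177
{'time': 0.1, 'qpos': array([ 1.03648958,  0.42667967,  0.07383852,  1.60652235, -0.03413089,
        1.11075477, -0.06707584]), 'joint_velocities': array([-5.24722017e-04, -1.48611684e-03, -8.75964909e-05, -2.12344873e-03,
        4.24027867e-04, -1.69827522e-03,  8.57150364e-04]), 'joint_efforts': array([ 1.09246321e-02, -9.37447572e+01,  3.67825806e+00, -4.55034614e+01,
       -4.84498555e-02,  1.68009556e-02,  1.11869949e-04]), 'eef_pos': array([ 0.25323566, -0.62529532,  0.20484748]), 'tcp_rot': array([-5.37940998e-04,  9.81548057e-01,  1.91214818e-01, -1.27588478e-04]), 'wrist_force': array([ 0.35411501, -1.46393671,  0.00748749]), 'ft_torque': array([-0.00700419, -0.01357385, -0.02686037]), 'gripper_force': 0.0, 'gripper_width': 0.09385027402043856}
```

View pics/scene0.png

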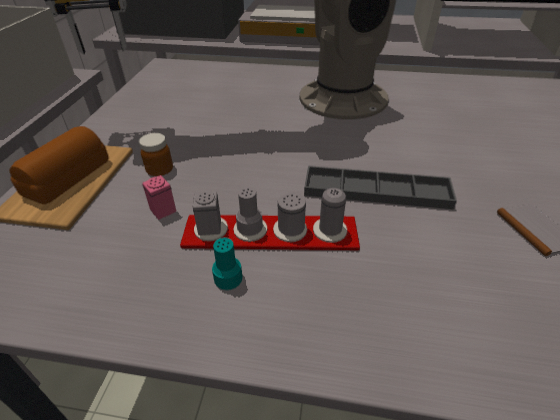

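View pics/top0.png

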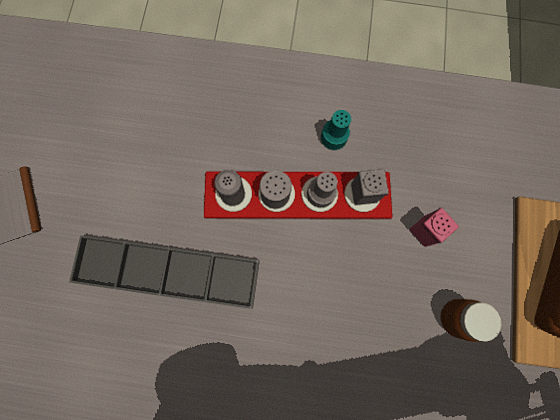

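The pictures show the board (top view cols 205–392, rows 171–218) carrying, from the robot's left, tall (229,182), short (276,187), necked (323,185) and square (372,182). The caddy is nearer the robot (corners about 80,236 / 258,306). The turquoise look-alike is at (340,125) and the pink one at (440,225).

```bash
cat > h.py <<'E'
import numpy as np,cv2
def cloud(c):
    K=np.array(c["intrinsics"]);h,w=c["range_z"].shape
    u,v=np.meshgrid(np.arange(w),np.arange(h))
    p=cv2.undistortPoints(np.stack([u,v],-1).reshape(-1,1,2).astype(float),K,np.array([float(c["k1"]),0,0,0])).reshape(h,w,2)
    z=c["range_z"][...,None]
    P=np.concatenate([p*z,z],-1); T=np.array(c["world_from_camera"])
    return P@T[:3,:3].T+T[:3,3]
def circ(xy):
    A=np.c_[2*xy,np.ones(len(xy))];s=np.linalg.lstsq(A,(xy**2).sum(1),rcond=None)[0]
    return s[:2],np.sqrt(s[2]+s[0]**2+s[1]**2)
def rect(xy):
    (c,s,a)=cv2.minAreaRect((xy*1000).astype(np.float32)); 
    return np.round(c,1),np.round(s,1),round(a,2)
E
python3 - <<'E'
from h import *
rois={"tall":((215,168,245,198),(318,186,348,238)),"short":((258,168,294,208),(276,192,308,238)),"necked":((312,170,340,208),(236,186,264,238)),"square":((358,166,390,206),(192,190,222,238))}
for i,n in enumerate(("top","scene")):
    c=dict(np.load(n+"0.npz"));W=cloud(c);im=c["image"].astype(int)
    hsv=cv2.cvtColor(c["image"],cv2.COLOR_RGB2HSV)
    red=((hsv[...,0]<5)|(hsv[...,0]>175))&(hsv[...,1]>220)&(hsv[...,2]>120)
    red&=abs(W[...,2]-0.012)<0.012
    p=W[red];print(n,"board z",np.median(p[:,2]),rect(p[:,:2]),len(p))
    flat=(W[...,0]>.3)&(W[...,0]<.8)&(abs(W[...,1])<.5)
    cad=np.zeros(red.shape,bool)
    if i==0: cad[230:312,65:265]=1
    else: cad[160:212,298:460]=1
    q=cad&(W[...,2]>.016)&(W[...,2]<.04);print(" caddy rim",np.median(W[q][:,2]),rect(W[q][:,:2]),q.sum())
    b=W[cad&(hsv[...,2]<80)&(W[...,2]<.012)];print(" floor z",np.percentile(b[:,2],[10,50,90]))
    t=W[flat&(W[...,2]<.005)];print(" table z",np.median(t[:,2]))
    wh=(hsv[...,2]>150)&(hsv[...,1]<40)&(abs(W[...,2]-.017)<.008)
    for k,r in rois.items():
        x0,y0,x1,y1=r[i];P=W[y0:y1,x0:x1].reshape(-1,3);P=P[(P[:,2]>.03)]
        top=P[:,2].max();T=P[P[:,2]>np.percentile(P[:,2],98)-.006]
        S=P[(P[:,2]>.06)&(P[:,2]<.08)] 
        print(" ",k,"top",np.round(np.percentile(P[:,2],[95,99]),4),"toprect",rect(T[:,:2]),len(T),"sidefit",*[np.round(a,4) for a in circ(S[:,:2])] if len(S)>5 else "",)
E
```

```text
top board z 0.01169858423535175 (array([ 642. , -118.7]), array([ 87.7, 347.8]), 8.32) 906
 caddy rim 0.024789183310846064 (array([467.2,  96.5]), array([ 84.8, 325.8]), 0.54) 1722
 floor z [0.00273422 0.00516916 0.0073423 ]
 table z 6.830932222734454e-05
  tall top [0.1095 0.1105] toprect (array([547.2, -33.9]), array([203. ,  38.8]), 24.94) 391 sidefit [6.23e-01 6.00e-04] 0.0228
  short top [0.0886 0.0899] toprect (array([561.3, -88.2]), array([195.5,  52.2]), 8.72) 779 sidefit [ 0.6329 -0.0773] 0.0268
  necked top [0.1082 0.109 ] toprect (array([ 562.3, -129.5]), array([ 32.6, 210. ]), 70.11) 339 sidefit [ 0.6459 -0.16  ] 0.0168
  square top [0.0984 0.7224] toprect (array([ 579.5, -164.8]), array([ 51.4, 266.9]), 47.84) 444 sidefit [ 0.6545 -0.237 ] 0.0211
scene board z 0.010713533844109502 (array([ 645.2, -117.1]), array([ 88.6, 346.5]), 8.19) 1512
 caddy rim 0.022141450560021148 (array([470.2,  98. ]), array([ 90.8, 325.3]), 0.6) 1327
 floor z [0.0018261  0.00398769 0.00935926]
 table z -0.0010065631792620655
  tall top [0.1073 0.1083] toprect (array([904.4,   8.9]), array([586.1,  38.9]), 1.54) 230 sidefit [0.6268 0.002 ] 0.0222
  short top [0.0868 0.0877] toprect (array([905.3, -46.4]), array([591.1,  51.3]), 6.21) 440 sidefit [ 0.6367 -0.0757] 0.0263
  necked top [0.1064 0.1074] toprect (array([917.9, -90.3]), array([585.9,  31.9]), 14.28) 195 sidefit [ 0.6503 -0.1582] 0.0159
  square top [0.0962 0.0978] toprect (array([ 924.4, -134.5]), array([605.6,  44.2]), 21.57) 302 sidefit [ 0.6646 -0.2371] 0.0243
```

```bash
cat >> h.py <<'E'
from scipy.spatial.transform import Rotation as R
def go(o,xyz,yaw=None):
    "shift in tool axes (mm) and turn about tool z from the present pose to a TCP point, tool down, tool-x yaw (rad)"
    q=o["tcp_rot"];r=R.from_quat(np.r_[q[1:],q[0]])
    s=r.inv().apply(np.array(xyz)-o["eef_pos"])*1000
    X=r.as_matrix()[:,0];y0=np.arctan2(X[1],X[0]);yaw=y0 if yaw is None else yaw
    t=R.from_matrix(np.array([[np.cos(yaw),np.sin(yaw),0],[np.sin(yaw),-np.cos(yaw),0],[0,0,-1]]).T.T)
    print("shift",np.round(s,1),"turn",np.round((r.inv()*t).as_rotvec(),3),"yaw now",round(y0,3))
E
python3 - <<'E'
from h import *
from cell import *
for n in ("top","scene"):
    W=cloud(dict(np.load(n+"0.npz"))).reshape(-1,3)
    m=(abs(W[:,0]-.66)<.045)&(abs(W[:,1]+.237)<.04)
    for lo,hi in ((.03,.088),(.085,.1)):
        P=W[m&(W[:,2]>lo)&(W[:,2]<hi)];print(n,lo,rect(P[:,:2]),len(P))
go(get_obs(),[.659,-.237,.20],1.571+.14)
E
```

```text
top 0.03 (array([ 647.3, -230.3]), array([61.1, 31.3]), 60.22) 327
top 0.085 (array([ 660.3, -237.7]), array([45.1, 45. ]), 13.82) 696
scene 0.03 (array([ 672.5, -225.3]), array([31.9, 60.5]), 55.77) 576
scene 0.085 (array([ 664.7, -237.3]), array([45. , 43.3]), 15.58) 404
shift [ 521.8 -207.6    5.1] turn [-1.000e-03 -1.000e-03 -1.326e+00] yaw now 0.385
```

>>> {"method": "step_arm", "body": {
  "rows": [
    [1,44,-17,-2,0,0,-0.12],
    [1,87,-34,-4,0,0,-0.24],
    [1,131,-51,-6,0,0,-0.36],
    [1,175,-69,-8,0,0,-0.48],
    [1,219,-86,-10,0,0,-0.6],
    [1,262,-103,-10,0,0,-0.72],
    [1,306,-120,-10,0,0,-0.84],
    [1,350,-137,-10,0,0,-0.96],
    [1,393,-154,-10,0,0,-1.08],
    [1,437,-172,-10,0,0,-1.2],
    [1,481,-189,-10,0,0,-1.32],
    [1,524,-206,-10,0,0,-1.44]
  ],
  "newtons": 20
}}

```text
time: 1.1
eef_pos: [0.6169, -0.28, 0.2153]
tcp_rot: [-0.0, 0.61, 0.793, -0.0]
wrist_force: [0.1, -0.5, -0.5]
gripper_width: 0.0939
gripper_force: 0.0
```

Run:
```python
from h import *
from cell import *
o=get_obs();print(o["time"],o["eef_pos"],o["qpos"].round(2));go(o,[.662,-.2375,.053],1.827)
c=read_camera("wrist");cv2.imwrite("pics/w1.png",c["image"][:,:,::-1])
go(get_obs(),[.662,-.2375,.053],1.827)
```

```text
1.1 [ 0.61692172 -0.27998091  0.21534566] [ 0.59  0.45 -0.35  1.57  0.16  1.16  0.46]
shift [ 29.5  54.5 162.3] turn [-0.    -0.     0.003] yaw now 1.83
shift [ 21.4  46.7 162.3] turn [ 0.003 -0.003  0.022] yaw now 1.849
```

View pics/w1.png

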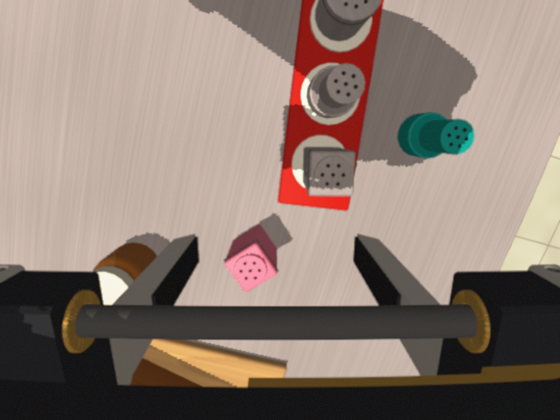

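The wrist view shows the board ahead with the square at (325,175), the necked beyond it at (345,85), and the pink look-alike nearer at (250,265). The arm is still settling.

>>> {"method": "step_arm", "body": {
  "rows": [
    [1,10,20,-5,0,0,0],
    [1,15,25,0,0,0,0],
    [1,15,25,0,0,0,0],
    [1,15,25,0,0,0,0],
    [1,15,25,0,0,0,0],
    [1,15,25,0,0,0,0]
  ]
}}

```text
time: 1.65
eef_pos: [0.6353, -0.2623, 0.2154]
tcp_rot: [-0.0, 0.613, 0.79, -0.0]
wrist_force: [0.4, -0.8, -0.0]
gripper_width: 0.0941
gripper_force: 0.0
```

Run:
```python
from h import *
from cell import *
o=get_obs();print(o["time"],o["eef_pos"],abs(o["joint_velocities"]).max())
go(o,[.662,-.2375,.053],1.827)
c=read_camera("wrist");np.savez("w2.npz",**c)
W=cloud(c).reshape(-1,3)
m=(abs(W[:,0]-.66)<.045)&(abs(W[:,1]+.237)<.042)
P=W[m&(W[:,2]>.082)&(W[:,2]<.105)];print(rect(P[:,:2]),len(P),np.median(P[:,2]))
```

```text
1.65 [ 0.635341   -0.26230168  0.21543163] 0.0041529622129379065
shift [ 17.4  32.1 162.4] turn [-0.001  0.    -0.004] yaw now 1.823
(array([ 661.5, -239.4]), array([44.3, 43.6]), 14.15) 2035 0.09566845397043605
```

>>> {"method": "step_arm", "body": {
  "rows": [
    [1,8,16,0,0,0,0],
    [1,16,32,10,0,0,0],
    [1,16,32,35,0,0,0],
    [1,16,32,60,0,0,0],
    [1,16,32,85,0,0,0],
    [1,16,32,110,0,0,0],
    [1,16,32,130,0,0,0],
    [1,16,32,145,0,0,0],
    [1,16,32,155,0,0,0],
    [1,16,32,162,0,0,0],
    [1,16,32,162,0,0,0],
    [1,16,32,162,0,0,0]
  ]
}}

```text
time: 2.7
eef_pos: [0.6637, -0.2373, 0.0541]
tcp_rot: [0.0, 0.612, 0.791, 0.0]
wrist_force: [0.2, 0.1, 0.1]
gripper_width: 0.0941
gripper_force: 0.0
```

>>> {"method": "step_arm", "body": {
  "rows": [
    [-1,0,0,0,0,0,0],
    [-1,0,0,0,0,0,0],
    [-1,0,0,0,0,0,0],
    [-1,0,0,0,0,0,0],
    [-1,0,0,0,0,0,0],
    [-1,0,0,0,0,0,0],
    [-1,0,0,0,0,0,0],
    [-1,0,0,0,0,0,0],
    [-1,0,0,0,0,0,0],
    [-1,0,0,0,0,0,0]
  ],
  "newtons": 20
}}

```text
time: 3.53
eef_pos: [0.6631, -0.2374, 0.0535]
tcp_rot: [-0.0, 0.612, 0.791, -0.0]
wrist_force: [-2.0, -0.2, 1.3]
gripper_width: 0.0438
gripper_force: 20.0
```

>>> {"method": "step_arm", "body": {
  "rows": [
    [-1,0,0,-4,0,0,0],
    [-1,0,0,-12,0,0,0],
    [-1,0,0,-24,0,0,0],
    [-1,0,0,-38,0,0,0],
    [-1,0,0,-53,0,0,0],
    [-1,0,0,-68,0,0,0],
    [-1,0,0,-83,0,0,0],
    [-1,0,0,-97,0,0,0],
    [-1,0,0,-109,0,0,0],
    [-1,0,0,-117,0,0,0],
    [-1,0,0,-120,0,0,0],
    [-1,0,0,-120,0,0,0]
  ],
  "newtons": 30
}}

```text
time: 4.53
eef_pos: [0.6635, -0.2374, 0.1743]
tcp_rot: [0.0, 0.612, 0.791, 0.0]
wrist_force: [-0.7, 0.0, -3.4]
gripper_width: 0.0437
gripper_force: 30.0
```

Run:
```python
from h import *
from cell import *
o=get_obs();print(o["eef_pos"],o["qpos"].round(2))
go(o,[.4675,.2175,.172],1.58)
```

```text
[ 0.66351725 -0.23737346  0.17425087] [ 0.5   0.52 -0.36  1.54  0.2   1.11  0.36]
shift [489.5 -75.5   2. ] turn [0.001 0.    0.245] yaw now 1.825
```

>>> {"method": "step_arm", "body": {
  "rows": [
    [-1,5,-1,0,0,0,0.0],
    [-1,18,-3,0,0,0,0.01],
    [-1,38,-6,0,0,0,0.02],
    [-1,62,-10,0,0,0,0.03],
    [-1,88,-14,0,0,0,0.045],
    [-1,115,-18,0,0,0,0.06],
    [-1,142,-22,0,0,0,0.07],
    [-1,169,-26,0,0,0,0.085],
    [-1,196,-30,0,0,0,0.1],
    [-1,220,-34,0,0,0,0.11],
    [-1,240,-37,0,0,0,0.12],
    [-1,250,-39,0,0,0,0.125]
  ]
}}

```text
time: 5.53
eef_pos: [0.5608, -0.0016, 0.1731]
tcp_rot: [-0.001, 0.659, 0.752, -0.0]
wrist_force: [0.1, 0.3, -2.5]
gripper_width: 0.0437
gripper_force: 30.0
```

>>> {"method": "step_arm", "body": {
  "rows": [
    [-1,5,-1,0,0,0,0.0],
    [-1,18,-1,0,0,0,0.01],
    [-1,38,-1,0,0,0,0.02],
    [-1,62,-2,0,0,0,0.03],
    [-1,88,-3,0,0,0,0.045],
    [-1,115,-4,0,0,0,0.06],
    [-1,142,-5,0,0,0,0.07],
    [-1,169,-6,0,0,0,0.085],
    [-1,196,-7,0,0,0,0.1],
    [-1,215,-8,0,0,0,0.11],
    [-1,228,-8,0,0,0,0.12],
    [-1,232,-8,0,0,0,0.12]
  ]
}}

```text
time: 6.53
eef_pos: [0.5245, 0.2258, 0.1732]
tcp_rot: [-0.0, 0.703, 0.711, 0.0]
wrist_force: [-0.3, -1.0, -2.7]
gripper_width: 0.044
gripper_force: 30.0
```

>>> {"method": "step_arm", "body": {
  "rows": [
    [-1,0,0,0,0,0,0],
    [-1,0,0,0,0,0,0]
  ]
}}

```text
time: 6.7
eef_pos: [0.5253, 0.2227, 0.1732]
tcp_rot: [0.0, 0.704, 0.71, -0.0]
wrist_force: [-0.9, -0.3, -2.8]
gripper_width: 0.044
gripper_force: 30.0
```

Run:
```python
from h import *
from cell import *
o=get_obs();print(o["eef_pos"],o["gripper_width"],o["qpos"].round(2))
go(o,[.4675,.2175,.0435],1.58)
c=read_camera("wrist");cv2.imwrite("pics/w3.png",c["image"][:,:,::-1]);np.savez("w3.npz",**c)
W=cloud(c);q=(W[...,2]>.017)&(W[...,2]<.035)&(W[...,0]>.4)&(W[...,0]<.54)&(W[...,1]>-.09)&(W[...,1]<.29)
print(rect(W[q][:,:2]),q.sum(),np.median(W[q][:,2]))
```

```text
[0.52526453 0.22270698 0.17315128] 0.044043751650292944 [-0.1   0.33 -0.51  1.85  0.19  1.01 -0.68]
shift [ -4.6 -57.8 129.7] turn [-0.     0.001 -0.001] yaw now 1.579
(array([467. , 124.4]), array([ 83.8, 265.8]), 0.55) 1819 0.024589192788283643
```

View pics/w3.png

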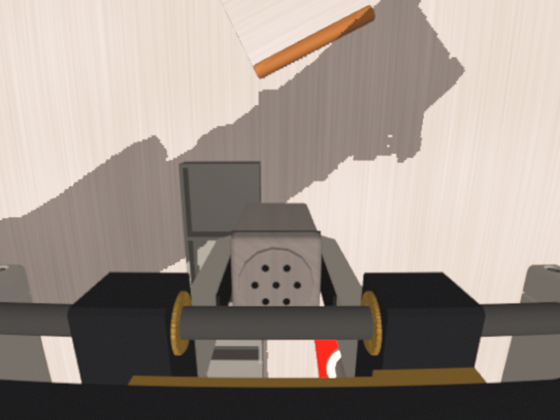

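The wrist view shows the square held upright between the fingers (275,275). The caddy's leftmost compartments are at (220,200), just beside it on the robot's side.

>>> {"method": "step_arm", "body": {
  "rows": [
    [-1,-1,-6,0,0,0,0],
    [-1,-2,-16,0,0,0,0],
    [-1,-3,-28,0,0,0,0],
    [-1,-4,-40,0,0,0,0],
    [-1,-6,-50,0,0,0,0],
    [-1,-6,-56,5,0,0,0],
    [-1,-6,-58,20,0,0,0],
    [-1,-6,-58,40,0,0,0],
    [-1,-6,-58,60,0,0,0],
    [-1,-6,-58,75,0,0,0],
    [-1,-6,-58,80,0,0,0],
    [-1,-6,-58,80,0,0,0]
  ]
}}

```text
time: 7.75
eef_pos: [0.4661, 0.2171, 0.0924]
tcp_rot: [-0.0, 0.704, 0.71, -0.001]
wrist_force: [-0.7, 0.2, -2.9]
gripper_width: 0.0439
gripper_force: 30.0
```

>>> {"method": "step_arm", "body": {
  "rows": [
    [-1,0,0,10,0,0,0],
    [-1,0,0,20,0,0,0],
    [-1,0,0,28,0,0,0],
    [-1,0,0,36,0,0,0],
    [-1,0,0,42,0,0,0],
    [-1,0,0,47,0,0,0],
    [-1,0,0,50,0,0,0],
    [-1,0,0,50,0,0,0],
    [-1,0,0,50,0,0,0]
  ]
}}

```text
time: 8.5
eef_pos: [0.467, 0.2176, 0.0435]
tcp_rot: [-0.0, 0.704, 0.71, -0.0]
wrist_force: [0.1, -0.1, -3.1]
gripper_width: 0.0437
gripper_force: 30.0
```

>>> {"method": "step_arm", "body": {
  "rows": [
    [-1,0,0,1,0,0,0],
    [-1,0,0,2,0,0,0],
    [-1,0,0,2,0,0,0],
    [-1,0,0,2,0,0,0]
  ]
}}

```text
time: 8.83
eef_pos: [0.4671, 0.2174, 0.0416]
tcp_rot: [0.0, 0.704, 0.71, 0.0]
wrist_force: [-0.2, 0.2, -3.6]
gripper_width: 0.0441
gripper_force: 30.0
```

>>> {"method": "step_arm", "body": {
  "rows": [
    [0.6,0,0,0,0,0,0],
    [0.6,0,0,0,0,0,0],
    [0.6,0,0,0,0,0,0],
    [0.6,0,0,0,0,0,0],
    [0.6,0,0,0,0,0,0],
    [0.6,0,0,0,0,0,0],
    [0.6,0,0,-10,0,0,0],
    [0.6,0,0,-30,0,0,0],
    [0.6,0,0,-60,0,0,0],
    [0.6,0,0,-90,0,0,0],
    [1,0,0,-120,0,0,0],
    [1,0,0,-130,0,0,0]
  ]
}}

```text
time: 9.83
eef_pos: [0.4683, 0.2185, 0.1762]
tcp_rot: [0.001, 0.704, 0.71, 0.002]
wrist_force: [0.2, 0.2, 0.7]
gripper_width: 0.0851
gripper_force: 0.0
```

>>> {"method": "step_arm", "body": {
  "rows": [
    [1,0,0,0,0,0,0],
    [1,0,0,0,0,0,0]
  ]
}}

```text
time: 10.0
eef_pos: [0.4672, 0.2174, 0.172]
tcp_rot: [0.0, 0.704, 0.71, 0.001]
wrist_force: [0.5, -0.2, -0.6]
gripper_width: 0.0935
gripper_force: 0.0
```

Run:
```python
from h import *
from cell import *
o=get_obs();print(o["eef_pos"],o["gripper_width"])
go(o,[.648,-.159,.19],1.571+.14)
c=read_camera("scene");cv2.imwrite("pics/s2.png",c["image"][:,:,::-1])
W=cloud(c).reshape(-1,3)
P=W[(abs(W[:,0]-.467)<.05)&(abs(W[:,1]-.217)<.05)&(W[:,2]>.06)&(W[:,2]<.1)];print(rect(P[:,:2]),np.percentile(P[:,2],[50,98]))
```

```text
[0.46719776 0.21736388 0.17200859] 0.09353987176209345
shift [-377.9  177.5  -17.8] turn [ 0.001 -0.    -0.131] yaw now 1.58
(array([470.8, 216.9]), array([46.1, 46.2]), 1.13) [0.08017376 0.08632194]
```

View pics/s2.png

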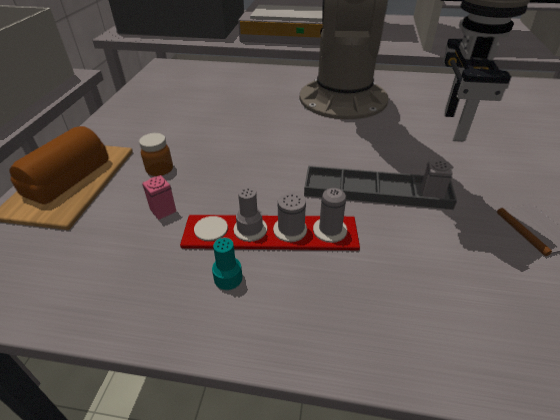

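The scene view shows the square standing upright in the caddy's robot-left compartment (437,180), with three shakers left on the board. Next is the necked.

>>> {"method": "step_arm", "body": {
  "rows": [
    [1,-15,7,-5,0,0,-0.01],
    [1,-45,21,-10,0,0,-0.02],
    [1,-80,37,-18,0,0,-0.03],
    [1,-115,54,-18,0,0,-0.04],
    [1,-150,70,-18,0,0,-0.05],
    [1,-185,87,-18,0,0,-0.06],
    [1,-220,103,-18,0,0,-0.07],
    [1,-255,120,-18,0,0,-0.08],
    [1,-290,136,-18,0,0,-0.1],
    [1,-325,153,-18,0,0,-0.11],
    [1,-360,170,-18,0,0,-0.12],
    [1,-378,178,-18,0,0,-0.13]
  ]
}}

```text
time: 11.05
eef_pos: [0.6486, -0.1639, 0.1871]
tcp_rot: [-0.001, 0.657, 0.753, -0.001]
wrist_force: [-0.6, -0.2, 0.1]
gripper_width: 0.0941
gripper_force: 0.0
```

>>> {"method": "step_arm", "body": {
  "rows": [
    [1,0,0,0,0,0,0],
    [1,0,0,0,0,0,0],
    [1,0,0,0,0,0,0]
  ]
}}

```text
time: 11.3
eef_pos: [0.6477, -0.1578, 0.188]
tcp_rot: [-0.001, 0.656, 0.755, -0.0]
wrist_force: [-0.3, 0.0, 0.5]
gripper_width: 0.0939
gripper_force: 0.0
```

Run:
```python
from h import *
from cell import *
o=get_obs();print(o["time"],o["eef_pos"])
go(o,[.648,-.159,.064],1.711)
c=read_camera("wrist");W=cloud(c).reshape(-1,3)
for n,x,y,lo,hi in (("necked",.648,-.159,.085,.125),("short",.635,-.077,.078,.1),("tall",.625,.001,.07,.09)):
    P=W[(np.hypot(W[:,0]-x,W[:,1]-y)<.034)&(W[:,2]>lo)&(W[:,2]<hi)]
    if len(P)>20: print(n,rect(P[:,:2]),circ(P[:,:2]),np.percentile(P[:,2],[5,50,95]),len(P))
```

```text
11.3 [ 0.64771808 -0.15782811  0.18804946]
shift [ -1.4   0.4 124. ] turn [-0.002 -0.001 -0.001] yaw now 1.71
necked (array([ 646.9, -159.4]), array([33.3, 33.3]), 69.98) (array([ 0.64672406, -0.15834763]), np.float64(0.012418868058298326)) [0.09422385 0.10690794 0.1080439 ] 1328
short (array([634. , -77.4]), array([53.4, 54.2]), 52.88) (array([ 0.63390544, -0.07753351]), np.float64(0.01902619810674237)) [0.08574952 0.08707429 0.08830264] 3204
tall (array([626. , -14.5]), array([43.9, 16.6]), 6.7) (array([ 6.24330532e-01, -4.43612759e-04]), np.float64(0.022045990830390338)) [0.07116669 0.08008671 0.088079  ] 272
```

>>> {"method": "step_arm", "body": {
  "rows": [
    [1,-1,0,8,0,0,0],
    [1,-1,0,25,0,0,0],
    [1,-1,0,45,0,0,0],
    [1,-1,0,65,0,0,0],
    [1,-1,0,85,0,0,0],
    [1,-1,0,102,0,0,0],
    [1,-1,0,115,0,0,0],
    [1,-1,0,124,0,0,0],
    [1,-1,0,124,0,0,0],
    [1,-1,0,124,0,0,0]
  ]
}}

```text
time: 12.18
eef_pos: [0.6486, -0.1596, 0.0656]
tcp_rot: [-0.0, 0.656, 0.755, 0.0]
wrist_force: [-0.2, -0.0, -0.7]
gripper_width: 0.0943
gripper_force: 0.0
```

>>> {"method": "step_arm", "body": {
  "rows": [
    [-1,0,0,0,0,0,0],
    [-1,0,0,0,0,0,0],
    [-1,0,0,0,0,0,0],
    [-1,0,0,0,0,0,0],
    [-1,0,0,0,0,0,0],
    [-1,0,0,0,0,0,0],
    [-1,0,0,0,0,0,0],
    [-1,0,0,0,0,0,0],
    [-1,0,0,0,0,0,0],
    [-1,0,0,0,0,0,0]
  ],
  "newtons": 30
}}

```text
time: 13.02
eef_pos: [0.6484, -0.1599, 0.0654]
tcp_rot: [-0.0, 0.656, 0.754, -0.0]
wrist_force: [-0.6, 0.1, -1.7]
gripper_width: 0.0328
gripper_force: 30.0
```

>>> {"method": "step_arm", "body": {
  "rows": [
    [-1,0,0,-4,0,0,0],
    [-1,0,0,-12,0,0,0],
    [-1,0,0,-24,0,0,0],
    [-1,0,0,-38,0,0,0],
    [-1,0,0,-53,0,0,0],
    [-1,0,0,-68,0,0,0],
    [-1,0,0,-83,0,0,0],
    [-1,0,0,-97,0,0,0],
    [-1,0,0,-109,0,0,0],
    [-1,0,0,-117,0,0,0],
    [-1,0,0,-120,0,0,0],
    [-1,0,0,-120,0,0,0]
  ]
}}

```text
time: 14.02
eef_pos: [0.6488, -0.16, 0.1863]
tcp_rot: [0.0, 0.656, 0.754, 0.0]
wrist_force: [-0.7, -0.2, -3.4]
gripper_width: 0.0329
gripper_force: 30.0
```

Run:
```python
from h import *
from cell import *
o=get_obs();print(o["time"],o["eef_pos"])
go(o,[.468,.136,.184],1.58)
```

```text
14.0167 [ 0.64879944 -0.15995847  0.18626111]
shift [ 318.1 -138.1    2. ] turn [0.001 0.    0.13 ] yaw now 1.71
```

>>> {"method": "step_arm", "body": {
  "rows": [
    [-1,5,-2,0,0,0,0],
    [-1,16,-7,0,0,0,0.01],
    [-1,33,-14,0,0,0,0.015],
    [-1,55,-24,0,0,0,0.02],
    [-1,80,-35,0,0,0,0.03],
    [-1,106,-46,0,0,0,0.04],
    [-1,132,-57,0,0,0,0.05],
    [-1,158,-69,0,0,0,0.06],
    [-1,184,-80,0,0,0,0.07],
    [-1,210,-91,0,0,0,0.08],
    [-1,236,-102,0,0,0,0.09],
    [-1,258,-112,0,0,0,0.1]
  ]
}}

```text
time: 15.02
eef_pos: [0.4996, 0.0822, 0.1849]
tcp_rot: [-0.0, 0.693, 0.721, -0.0]
wrist_force: [0.1, 0.6, -2.1]
gripper_width: 0.0331
gripper_force: 30.0
```

>>> {"method": "step_arm", "body": {
  "rows": [
    [-1,18,-6,0,0,0,0.01],
    [-1,34,-12,0,0,0,0.02],
    [-1,46,-16,0,0,0,0.025],
    [-1,54,-18,0,0,0,0.03],
    [-1,60,-20,0,0,0,0.03],
    [-1,62,-20,0,0,0,0.03],
    [-1,62,-20,0,0,0,0.03],
    [-1,62,-20,0,0,0,0.03]
  ]
}}

```text
time: 15.68
eef_pos: [0.4796, 0.1407, 0.1853]
tcp_rot: [-0.0, 0.704, 0.71, -0.0]
wrist_force: [0.4, 0.6, -2.1]
gripper_width: 0.0331
gripper_force: 30.0
```

Run:
```python
from h import *
from cell import *
o=get_obs();print(o["time"],o["eef_pos"],o["gripper_width"])
go(o,[.468,.1365,.0535],1.58)
```

```text
15.6833 [0.47959692 0.14068302 0.18533638] 0.033135621773674566
shift [ -4.1 -11.6 131.8] turn [-0.     0.    -0.001] yaw now 1.579
```

>>> {"method": "step_arm", "body": {
  "rows": [
    [-1,-1,-3,0,0,0,0],
    [-1,-3,-8,2,0,0,0],
    [-1,-4,-12,8,0,0,0],
    [-1,-4,-12,20,0,0,0],
    [-1,-4,-12,36,0,0,0],
    [-1,-4,-12,52,0,0,0],
    [-1,-4,-12,68,0,0,0],
    [-1,-4,-12,82,0,0,0],
    [-1,-4,-12,94,0,0,0],
    [-1,-4,-12,103,0,0,0],
    [-1,-4,-12,108,0,0,0],
    [-1,-4,-12,110,0,0,0]
  ]
}}

```text
time: 16.68
eef_pos: [0.467, 0.1369, 0.0747]
tcp_rot: [-0.0, 0.704, 0.71, -0.0]
wrist_force: [-1.0, 0.1, -1.8]
gripper_width: 0.033
gripper_force: 30.0
```

>>> {"method": "step_arm", "body": {
  "rows": [
    [-1,0,0,6,0,0,0],
    [-1,0,0,12,0,0,0],
    [-1,0,0,17,0,0,0],
    [-1,0,0,20,0,0,0],
    [-1,0,0,22,0,0,0],
    [-1,0,0,22,0,0,0],
    [-1,0,0,22,0,0,0]
  ]
}}

```text
time: 17.27
eef_pos: [0.4676, 0.1372, 0.0535]
tcp_rot: [0.0, 0.704, 0.71, 0.0]
wrist_force: [0.3, -0.3, -2.0]
gripper_width: 0.0331
gripper_force: 30.0
```

>>> {"method": "step_arm", "body": {
  "rows": [
    [-1,0,0,1,0,0,0],
    [-1,0,0,1,0,0,0],
    [0.3,0,0,1,0,0,0],
    [0.3,0,0,1,0,0,0],
    [0.3,0,0,1,0,0,0],
    [0.3,0,0,1,0,0,0],
    [0.3,0,0,1,0,0,0],
    [0.3,0,0,1,0,0,0],
    [0.3,0,0,-8,0,0,0],
    [0.3,0,0,-28,0,0,0],
    [0.6,0,0,-58,0,0,0],
    [1,0,0,-90,0,0,0]
  ]
}}

```text
time: 18.27
eef_pos: [0.4666, 0.1372, 0.1445]
tcp_rot: [-0.001, 0.704, 0.71, -0.001]
wrist_force: [0.6, -0.2, 0.3]
gripper_width: 0.0713
gripper_force: 0.0
```

>>> {"method": "step_arm", "body": {
  "rows": [
    [1,0,0,-20,0,0,0],
    [1,0,0,-30,0,0,0],
    [1,0,0,-30,0,0,0],
    [1,0,0,-30,0,0,0]
  ]
}}

```text
time: 18.6
eef_pos: [0.4675, 0.137, 0.1735]
tcp_rot: [0.0, 0.704, 0.71, 0.0]
wrist_force: [-0.1, -0.3, -1.0]
gripper_width: 0.0934
gripper_force: 0.0
```

Run:
```python
from h import *
from cell import *
o=get_obs();print(o["time"],o["eef_pos"],o["gripper_width"])
go(o,[.635,-.077,.175],1.711)
```

```text
18.6 [0.46747754 0.13696728 0.17348172] 0.09335215029403292
shift [-215.4  165.6   -1.4] turn [ 0.001  0.    -0.131] yaw now 1.58
```

Now the short.

>>> {"method": "step_arm", "body": {
  "rows": [
    [1,-15,12,0,0,0,-0.01],
    [1,-40,31,0,0,0,-0.025],
    [1,-68,52,0,0,0,-0.04],
    [1,-96,74,0,0,0,-0.06],
    [1,-124,95,0,0,0,-0.08],
    [1,-152,117,0,0,0,-0.095],
    [1,-178,137,0,0,0,-0.11],
    [1,-200,154,0,0,0,-0.12],
    [1,-215,166,0,0,0,-0.13],
    [1,-215,166,0,0,0,-0.13],
    [1,-215,166,0,0,0,-0.13],
    [1,-215,166,0,0,0,-0.13]
  ]
}}

```text
time: 19.6
eef_pos: [0.6345, -0.0754, 0.1721]
tcp_rot: [-0.001, 0.656, 0.755, -0.0]
wrist_force: [0.4, 0.4, 0.4]
gripper_width: 0.0941
gripper_force: 0.0
```

Run:
```python
from h import *
from cell import *
o=get_obs();print(o["time"],o["eef_pos"],o["gripper_width"])
go(o,[.635,-.077,.053],1.711)
c=read_camera("top");cv2.imwrite("pics/t3.png",c["image"][:,:,::-1])
```

```text
19.6 [ 0.63446538 -0.07538521  0.17207716] 0.09411269231799946
shift [ -1.8   0.6 119.1] turn [-0.002 -0.001 -0.001] yaw now 1.71
```

View pics/t3.png

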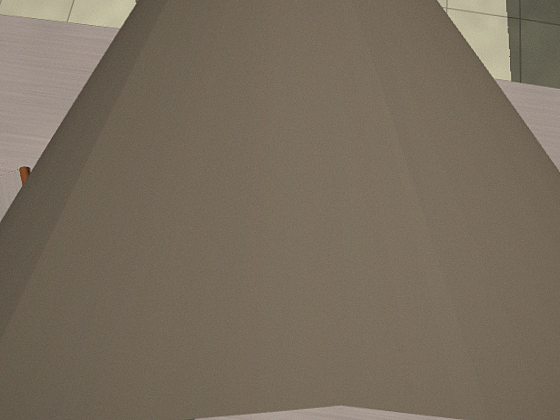

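The top view is blocked by the arm (it fills cols 0–560), so it shows nothing useful. I'll go on with the measured positions.

>>> {"method": "step_arm", "body": {
  "rows": [
    [1,-2,0,8,0,0,0],
    [1,-2,0,25,0,0,0],
    [1,-2,0,45,0,0,0],
    [1,-2,0,65,0,0,0],
    [1,-2,0,84,0,0,0],
    [1,-2,0,100,0,0,0],
    [1,-2,0,112,0,0,0],
    [1,-2,0,119,0,0,0],
    [1,-2,0,119,0,0,0],
    [1,-2,0,119,0,0,0]
  ]
}}

```text
time: 20.48
eef_pos: [0.6358, -0.0781, 0.0547]
tcp_rot: [0.0, 0.656, 0.755, 0.0]
wrist_force: [0.2, -0.5, 1.3]
gripper_width: 0.0942
gripper_force: 0.0
```

>>> {"method": "step_arm", "body": {
  "rows": [
    [-1,0,0,0,0,0,0],
    [-1,0,0,0,0,0,0],
    [-1,0,0,0,0,0,0],
    [-1,0,0,0,0,0,0],
    [-1,0,0,0,0,0,0],
    [-1,0,0,0,0,0,0],
    [-1,0,0,0,0,0,0],
    [-1,0,0,0,0,0,0],
    [-1,0,0,0,0,0,0],
    [-1,0,0,0,0,0,0]
  ],
  "newtons": 30
}}

```text
time: 21.32
eef_pos: [0.6356, -0.0784, 0.0546]
tcp_rot: [-0.0, 0.656, 0.754, -0.0]
wrist_force: [-3.1, -0.0, 4.7]
gripper_width: 0.0537
gripper_force: 30.0
```

>>> {"method": "step_arm", "body": {
  "rows": [
    [-1,0,0,-4,0,0,0],
    [-1,0,0,-12,0,0,0],
    [-1,0,0,-24,0,0,0],
    [-1,0,0,-38,0,0,0],
    [-1,0,0,-53,0,0,0],
    [-1,0,0,-68,0,0,0],
    [-1,0,0,-83,0,0,0],
    [-1,0,0,-97,0,0,0],
    [-1,0,0,-109,0,0,0],
    [-1,0,0,-117,0,0,0],
    [-1,0,0,-120,0,0,0],
    [-1,0,0,-120,0,0,0]
  ]
}}

```text
time: 22.32
eef_pos: [0.636, -0.0784, 0.1754]
tcp_rot: [0.001, 0.656, 0.754, 0.0]
wrist_force: [-0.2, -0.0, -1.9]
gripper_width: 0.0536
gripper_force: 30.0
```

Run:
```python
from h import *
from cell import *
o=get_obs();print(o["time"],o["eef_pos"])
go(o,[.4685,.0565,.172],1.58)
```

```text
22.3167 [ 0.63604324 -0.07841211  0.17543499]
shift [ 156.8 -147.3    3.2] turn [0.001 0.    0.13 ] yaw now 1.71
```

>>> {"method": "step_arm", "body": {
  "rows": [
    [-1,4,-4,0,0,0,0],
    [-1,12,-11,0,0,0,0.01],
    [-1,26,-24,0,0,0,0.02],
    [-1,43,-40,0,0,0,0.03],
    [-1,61,-57,0,0,0,0.05],
    [-1,79,-74,0,0,0,0.065],
    [-1,97,-91,0,0,0,0.08],
    [-1,115,-108,0,0,0,0.1],
    [-1,132,-124,0,0,0,0.11],
    [-1,146,-137,0,0,0,0.12],
    [-1,154,-145,0,0,0,0.13],
    [-1,157,-147,0,0,0,0.13]
  ]
}}

```text
time: 23.32
eef_pos: [0.4666, 0.0578, 0.1743]
tcp_rot: [-0.0, 0.704, 0.711, -0.0]
wrist_force: [0.7, 0.3, -3.1]
gripper_width: 0.0532
gripper_force: 30.0
```

>>> {"method": "step_arm", "body": {
  "rows": [
    [-1,0,0,0,0,0,0],
    [-1,0,0,0,0,0,0],
    [-1,0,0,0,0,0,0],
    [-1,0,0,0,0,0,0]
  ]
}}

```text
time: 23.65
eef_pos: [0.4689, 0.0562, 0.1743]
tcp_rot: [-0.0, 0.704, 0.71, -0.0]
wrist_force: [0.2, 1.3, -2.5]
gripper_width: 0.0536
gripper_force: 30.0
```

Run:
```python
from h import *
from cell import *
o=get_obs();print(o["time"],o["eef_pos"],o["gripper_width"])
go(o,[.4685,.0565,.0425],1.58)
```

```text
23.65 [0.46890867 0.0562018  0.17431277] 0.0535565013746382
shift [  0.3  -0.4 131.8] turn [-0.    -0.    -0.001] yaw now 1.579
```

>>> {"method": "step_arm", "body": {
  "rows": [
    [-1,0,0,3,0,0,0],
    [-1,0,0,10,0,0,0],
    [-1,0,0,22,0,0,0],
    [-1,0,0,38,0,0,0],
    [-1,0,0,54,0,0,0],
    [-1,0,0,70,0,0,0],
    [-1,0,0,84,0,0,0],
    [-1,0,0,96,0,0,0],
    [-1,0,0,104,0,0,0],
    [-1,0,0,109,0,0,0],
    [-1,0,0,110,0,0,0],
    [-1,0,0,110,0,0,0]
  ]
}}

```text
time: 24.65
eef_pos: [0.4684, 0.0568, 0.0644]
tcp_rot: [-0.0, 0.704, 0.71, -0.0]
wrist_force: [-0.1, 0.1, -1.5]
gripper_width: 0.0535
gripper_force: 30.0
```

>>> {"method": "step_arm", "body": {
  "rows": [
    [-1,0,0,6,0,0,0],
    [-1,0,0,12,0,0,0],
    [-1,0,0,17,0,0,0],
    [-1,0,0,20,0,0,0],
    [-1,0,0,22,0,0,0],
    [-1,0,0,22,0,0,0],
    [-1,0,0,22,0,0,0]
  ]
}}

```text
time: 25.23
eef_pos: [0.4684, 0.0569, 0.0424]
tcp_rot: [-0.0, 0.704, 0.71, 0.0]
wrist_force: [0.3, -0.8, -3.4]
gripper_width: 0.0536
gripper_force: 30.0
```

>>> {"method": "step_arm", "body": {
  "rows": [
    [-1,0,0,1,0,0,0],
    [-1,0,0,1,0,0,0],
    [0.7,0,0,1,0,0,0],
    [0.7,0,0,1,0,0,0],
    [0.7,0,0,1,0,0,0],
    [0.7,0,0,1,0,0,0],
    [0.7,0,0,1,0,0,0],
    [0.7,0,0,1,0,0,0],
    [0.7,0,0,-8,0,0,0],
    [0.7,0,0,-28,0,0,0],
    [0.8,0,0,-58,0,0,0],
    [1,0,0,-90,0,0,0]
  ]
}}

```text
time: 26.23
eef_pos: [0.4675, 0.057, 0.1335]
tcp_rot: [-0.001, 0.704, 0.71, -0.001]
wrist_force: [0.6, 0.4, 0.5]
gripper_width: 0.0881
gripper_force: 0.0
```

>>> {"method": "step_arm", "body": {
  "rows": [
    [1,0,0,-20,0,0,0],
    [1,0,0,-40,0,0,0],
    [1,0,0,-40,0,0,0],
    [1,0,0,-40,0,0,0]
  ]
}}

```text
time: 26.57
eef_pos: [0.4689, 0.0568, 0.1739]
tcp_rot: [0.001, 0.704, 0.71, 0.001]
wrist_force: [0.4, 0.3, -1.2]
gripper_width: 0.0941
gripper_force: 0.0
```

Run:
```python
from h import *
from cell import *
o=get_obs();print(o["time"],o["eef_pos"],o["gripper_width"])
go(o,[.625,.001,.180],1.711)
```

```text
26.5667 [0.46893438 0.05679546 0.17388994] 0.09411287554375689
shift [-57.2 155.6  -5.7] turn [ 0.002  0.    -0.131] yaw now 1.58
```

>>> {"method": "step_arm", "body": {
  "rows": [
    [1,-4,10,-5,0,0,-0.01],
    [1,-11,30,-5,0,0,-0.03],
    [1,-20,55,-5,0,0,-0.05],
    [1,-30,80,-5,0,0,-0.07],
    [1,-39,105,-5,0,0,-0.09],
    [1,-48,130,-5,0,0,-0.11],
    [1,-55,148,-5,0,0,-0.13],
    [1,-57,156,-5,0,0,-0.13],
    [1,-57,156,-5,0,0,-0.13],
    [1,-57,156,-5,0,0,-0.13],
    [1,-57,156,-5,0,0,-0.13]
  ]
}}

```text
time: 27.48
eef_pos: [0.6239, 0.0018, 0.1772]
tcp_rot: [-0.0, 0.656, 0.755, -0.0]
wrist_force: [-0.7, 0.5, 0.2]
gripper_width: 0.0938
gripper_force: 0.0
```

Run:
```python
from h import *
from cell import *
o=get_obs();print(o["time"],o["eef_pos"],o["gripper_width"])
go(o,[.625,.001,.053],1.711)
c=read_camera("wrist");cv2.imwrite("pics/w4.png",c["image"][:,:,::-1]);W=cloud(c).reshape(-1,3)
P=W[(np.hypot(W[:,0]-.625,W[:,1]-.001)<.034)&(W[:,2]>.06)&(W[:,2]<.12)];print(rect(P[:,:2]),P[:,2].max())
```

```text
27.4833 [0.62385208 0.0017675  0.17720671] 0.09382946618809114
shift [ -0.9   1.2 124.2] turn [-0.001 -0.    -0.001] yaw now 1.71
(array([623.6,   2.2]), array([44.2, 44.3]), 43.41) 0.11078775527765233
```

View pics/w4.png

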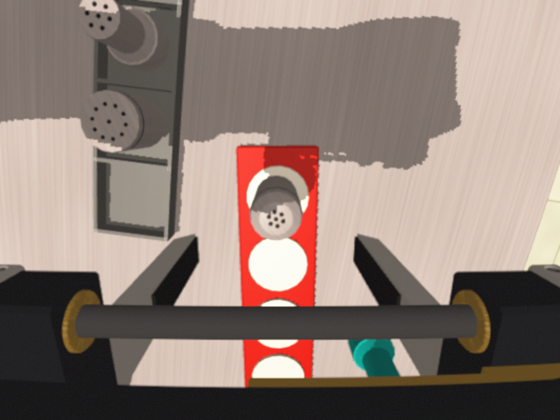

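The wrist view shows tall on its plate (275,215), the other plates empty, and short (112,120) and necked (130,35) standing in the caddy. The empty rightmost compartment is at (135,195).

>>> {"method": "step_arm", "body": {
  "rows": [
    [1,0,1,8,0,0,0],
    [1,0,1,25,0,0,0],
    [1,0,1,45,0,0,0],
    [1,0,1,65,0,0,0],
    [1,0,1,85,0,0,0],
    [1,0,1,102,0,0,0],
    [1,0,1,115,0,0,0],
    [1,0,1,124,0,0,0],
    [1,0,1,124,0,0,0],
    [1,0,1,124,0,0,0]
  ]
}}

```text
time: 28.37
eef_pos: [0.6259, 0.0015, 0.0536]
tcp_rot: [-0.0, 0.656, 0.755, -0.0]
wrist_force: [-0.6, 0.1, 0.9]
gripper_width: 0.0937
gripper_force: 0.0
```

>>> {"method": "step_arm", "body": {
  "rows": [
    [-1,0,0,0,0,0,0],
    [-1,0,0,0,0,0,0],
    [-1,0,0,0,0,0,0],
    [-1,0,0,0,0,0,0],
    [-1,0,0,0,0,0,0],
    [-1,0,0,0,0,0,0],
    [-1,0,0,0,0,0,0],
    [-1,0,0,0,0,0,0],
    [-1,0,0,0,0,0,0],
    [-1,0,0,0,0,0,0]
  ],
  "newtons": 30
}}

```text
time: 29.2
eef_pos: [0.6258, 0.0013, 0.0535]
tcp_rot: [-0.0, 0.656, 0.754, -0.0]
wrist_force: [-1.7, -0.1, 1.7]
gripper_width: 0.0455
gripper_force: 30.0
```

>>> {"method": "step_arm", "body": {
  "rows": [
    [-1,0,0,-4,0,0,0],
    [-1,0,0,-12,0,0,0],
    [-1,0,0,-24,0,0,0],
    [-1,0,0,-38,0,0,0],
    [-1,0,0,-53,0,0,0],
    [-1,0,0,-68,0,0,0],
    [-1,0,0,-83,0,0,0],
    [-1,0,0,-97,0,0,0],
    [-1,0,0,-109,0,0,0],
    [-1,0,0,-117,0,0,0],
    [-1,0,0,-120,0,0,0],
    [-1,0,0,-120,0,0,0]
  ]
}}

```text
time: 30.2
eef_pos: [0.6262, 0.0013, 0.1744]
tcp_rot: [0.0, 0.656, 0.754, 0.0]
wrist_force: [0.9, 0.2, -2.0]
gripper_width: 0.0456
gripper_force: 30.0
```

Run:
```python
from h import *
from cell import *
o=get_obs();print(o["time"],o["eef_pos"])
go(o,[.4695,-.0235,.172],1.58)
```

```text
30.2 [0.62619227 0.00133603 0.1743934 ]
shift [  -2.9 -158.6    2.2] turn [0.001 0.    0.13 ] yaw now 1.71
```

>>> {"method": "step_arm", "body": {
  "rows": [
    [-1,0,-4,0,0,0,0],
    [-1,0,-12,0,0,0,0.01],
    [-1,0,-26,0,0,0,0.02],
    [-1,-1,-43,0,0,0,0.03],
    [-1,-1,-61,0,0,0,0.05],
    [-1,-1,-79,0,0,0,0.065],
    [-1,-2,-98,0,0,0,0.08],
    [-1,-2,-117,0,0,0,0.1],
    [-1,-2,-134,0,0,0,0.11],
    [-1,-3,-148,0,0,0,0.12],
    [-1,-3,-156,0,0,0,0.13],
    [-1,-3,-159,0,0,0,0.13]
  ]
}}

```text
time: 31.2
eef_pos: [0.4673, -0.0241, 0.1732]
tcp_rot: [-0.0, 0.704, 0.71, -0.0]
wrist_force: [0.3, -0.5, -1.7]
gripper_width: 0.0459
gripper_force: 30.0
```

>>> {"method": "step_arm", "body": {
  "rows": [
    [-1,0,0,0,0,0,0],
    [-1,0,0,0,0,0,0],
    [-1,0,0,0,0,0,0],
    [-1,0,0,0,0,0,0]
  ]
}}

```text
time: 31.53
eef_pos: [0.4693, -0.0235, 0.1733]
tcp_rot: [-0.0, 0.704, 0.71, 0.0]
wrist_force: [0.2, 0.4, -2.4]
gripper_width: 0.0454
gripper_force: 30.0
```

Run:
```python
from h import *
from cell import *
o=get_obs();print(o["time"],o["eef_pos"],o["gripper_width"])
go(o,[.4695,-.0235,.0415],1.58)
```

```text
31.5333 [ 0.46931984 -0.02346285  0.17332893] 0.04538122125664582
shift [-1.000e-01  2.000e-01  1.318e+02] turn [-0. -0.  0.] yaw now 1.58
```

>>> {"method": "step_arm", "body": {
  "rows": [
    [-1,0,0,3,0,0,0],
    [-1,0,0,10,0,0,0],
    [-1,0,0,22,0,0,0],
    [-1,0,0,38,0,0,0],
    [-1,0,0,54,0,0,0],
    [-1,0,0,70,0,0,0],
    [-1,0,0,84,0,0,0],
    [-1,0,0,96,0,0,0],
    [-1,0,0,104,0,0,0],
    [-1,0,0,109,0,0,0],
    [-1,0,0,110,0,0,0],
    [-1,0,0,110,0,0,0]
  ]
}}

```text
time: 32.53
eef_pos: [0.4688, -0.0236, 0.0634]
tcp_rot: [-0.0, 0.704, 0.71, -0.0]
wrist_force: [-0.3, 1.0, -2.0]
gripper_width: 0.046
gripper_force: 30.0
```

>>> {"method": "step_arm", "body": {
  "rows": [
    [-1,0,0,6,0,0,0],
    [-1,0,0,12,0,0,0],
    [-1,0,0,17,0,0,0],
    [-1,0,0,20,0,0,0],
    [-1,0,0,22,0,0,0],
    [-1,0,0,22,0,0,0],
    [-1,0,0,22,0,0,0]
  ]
}}

```text
time: 33.12
eef_pos: [0.4689, -0.0236, 0.0414]
tcp_rot: [-0.0, 0.704, 0.71, 0.0]
wrist_force: [-0.3, 0.4, -1.9]
gripper_width: 0.0457
gripper_force: 30.0
```

>>> {"method": "step_arm", "body": {
  "rows": [
    [-1,0,0,1,0,0,0],
    [-1,0,0,1,0,0,0],
    [0.6,0,0,1,0,0,0],
    [0.6,0,0,1,0,0,0],
    [0.6,0,0,1,0,0,0],
    [0.6,0,0,1,0,0,0],
    [0.6,0,0,1,0,0,0],
    [0.6,0,0,1,0,0,0],
    [0.6,0,0,-8,0,0,0],
    [0.6,0,0,-28,0,0,0],
    [0.8,0,0,-58,0,0,0],
    [1,0,0,-90,0,0,0]
  ]
}}

```text
time: 34.12
eef_pos: [0.468, -0.0234, 0.1325]
tcp_rot: [-0.001, 0.704, 0.71, -0.0]
wrist_force: [0.7, -0.1, -0.4]
gripper_width: 0.0855
gripper_force: 0.0
```

>>> {"method": "step_arm", "body": {
  "rows": [
    [1,0,0,-20,0,0,0],
    [1,0,0,-50,0,0,0],
    [1,-20,0,-80,0,0,0],
    [1,-50,0,-80,0,0,0],
    [1,-80,0,-80,0,0,0],
    [1,-110,0,-80,0,0,0],
    [1,-140,0,-80,0,0,0],
    [1,-160,0,-80,0,0,0],
    [1,-160,0,-80,0,0,0],
    [1,-160,0,-80,0,0,0]
  ]
}}

```text
time: 34.95
eef_pos: [0.47, -0.1843, 0.2119]
tcp_rot: [-0.0, 0.705, 0.71, 0.0]
wrist_force: [-0.3, -0.1, 0.4]
gripper_width: 0.0939
gripper_force: 0.0
```

Run:
```python
from h import *
from cell import *
c=read_camera("scene");cv2.imwrite("pics/s9.png",cv2.resize(c["image"][140:270,150:480,::-1],None,fx=2.4,fy=2.4))
W=cloud(c).reshape(-1,3)
for y in (.2175,.1365,.0565,-.0235):
    P=W[(np.hypot(W[:,0]-.469,W[:,1]-y)<.036)&(W[:,2]>.045)&(W[:,2]<.12)];print(rect(P[:,:2]),P[:,2].max())
```

```text
(array([470.3, 216.8]), array([47. , 46.1]), 1.25) 0.08769315546741607
(array([470.4, 137.4]), array([37.4, 34.1]), 3.59) 0.09740425161130717
(array([473.2,  59.5]), array([54.1, 53.3]), 15.95) 0.07588167222147607
(array([476.9, -22.4]), array([40.4, 41. ]), 44.38) 0.09693571321434324
```

View pics/s9.png

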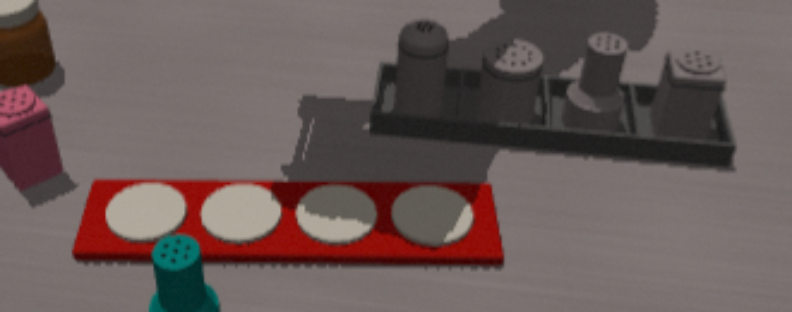

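The crop shows all four shakers upright in the caddy. From the robot's left they are square (690,90), necked (600,80), short (513,80) and tall (423,65). The plates are empty and the measured tops match the shaker heights plus the floor. I'm handing in.

```bash
python3 -c "
from cell import *
print(job_done())"
```

```text
the job is handed in; nothing more can be done
None
```

I moved all four shakers into the caddy in reverse order (from the robot's left: square, necked, short, tall), each standing upright in its own compartment, and handed the job in at about 35 s; no verdict was returned.

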